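# Check the bean balance and pack its weights away

### The arm

A 6-joint arm with a two-finger parallel gripper is mounted at the origin on the work surface. World frame = base frame: x ahead of the robot, y to its left, z up, the work surface at z = 0. Lengths are in mm, angles in degrees, forces in N, time in s.
With the tool pointing down it reaches from about 350 to 850 mm from the base axis. Payload 8.1 kg.
Tool frame: the origin (TCP) lies midway between the tips of the shut fingers; the grasp point (between the pads) lies 19 mm behind it (r.pinch_z is the distance from the TCP to the grasp point, in mm); z points along the fingers, y is the line along which they close (so a half turn about z gives the same grasp; the last joint's range is limited). The gripper opens to 85 mm and grips with 20 to 120 N. Pads are 22 mm wide; open, the fingers measure 114 mm over their backs; the gripper's body (76 mm by 85 mm) begins 54 mm behind the grasp point. The pads swing forward as they close: fully open they stand 13 mm farther back than shut.
Start: joints at [-79.263, 7.471, 85.268, -0, 87.261, -4.893], TCP at [161.678, -577.811, 231.292] pointing down, gripper open.
Joint ranges: [-169.43, 169.43], [-51.17, 129.36], [1.28, 143.12], [-76.62, 256.62], [0, 156.53], [-152.29, 152.29]. Speed limits (degrees/s): [136.94, 136.94, 159.86, 180, 180, 180].

### API

Orientations are given as [roll, pitch, yaw] about the fixed x, y, z axes, in that order (R = Rz(yaw) Ry(pitch) Rx(roll)).
In Python, from bench import r gives the robot as it stands.
- The arm moves only by the shell command python3 -m jog 'ROWS' [OPENING] [FORCE]. ROWS is JSON, one flat list of numbers, 6 for each row, row after row: the shift along the tool's x, y, z in m, then the turn, a rotation vector about the tool's x, y, z in rad. A call has 1 to 8 rows; each row is the pose to reach, as a shift and turn from the pose commanded when the call began, along the tool's axes at that moment; what a row does not reach only later rows make up. A row lasts 1/8 s, in which the tool goes at most 62.5 mm and 10.7 degrees, less where a joint would pass 70% of its speed; a pose out of reach is approached as far as the arm can. A call with a gripper value outside its range is refused whole. OPENING is the opening, from -1 (shut) to 1 (fully open), set as the call begins (- or left out, the last holds). The fingers move at their own pace and stop on an object; FORCE is the grip in N (left out, the last holds). Time passes only in rows, so rows that repeat a pose let the fingers close. It gives the time, the measured TCP pose, the force, the opening and the grip force at its end, in the units of the state.
- r.sense(): the state, without advancing time (a new reading comes with each control period).
- r.snapshot(name): name is "scene" or "side" or "wrist"; returns a dict with "pixels" (420x560x3 uint8, red, green, blue), "range_z" (420x560 float32, mm along the optical axis (not along the pixel's ray), 0 where there is no reading), "K" (3x3 intrinsics, pixels), "rvec" (rotation vector, rad) and "tvec" (3), from world to camera coordinates, as OpenCV has them. Camera axes: x right, y down, z forward; pixel columns grow to the right and rows downward; lengths in mm; the calibration is good to about 2 mm. The wrist camera is an equidistant fisheye: a pixel r from the principal point sees the ray r / f radians off the axis. A picture is of the moment at which its call begins.
- r.hand_in(): hands the job in; it is judged then, once.
Trained networks look in a picture, given as the dict that the camera call returned (one of the last four; its "shot" number tells which), for a name from the list of things; names that differ only in an ending like _2 or _b are one class to them, and where a whole thing is asked for, a point or a joint stands for the part that bears it (a point fixed in the world has none). Each returns a list of dicts, best first, with "score" (0 to 1); they miss things now and then, are a little off and sometimes report something else, mostly with a low value. They report only what shows in the picture. A call takes as long as a camera call. They do not tell look-alikes from the thing itself.
- r.look_for(picture, target): "bbox" ([left, top, right, bottom] in pixels, round what is visible of it).
- r.outline_of(picture, target): "region" (420x560 bool, what is visible of it) and "bbox" ([left, top, right, bottom] in pixels, round what is visible of it).
The state is a dict: "time": time; "joint_pos": joint angles; "qd": joint speeds; "joint_efforts": joint torques, N m; "tool_pos": TCP position; "tcp_rot": TCP orientation; "ft_force": force on the tool from outside, world axes, zero at the start; "wrist_torque": the same for the moment, N m; "finger_gap": finger opening in mm; "grip_force": force on a finger pad.
Only numpy, scipy, OpenCV 4.12 (cv2) and the standard library are available. Lean on these libraries where they do the work, as an engineer would, in place of code of your own. Each camera call takes 0.05 s, during which the arm holds its last target. There are 200 camera calls.

### The job

Check the bean balance: stand the largest check weight upright in the middle of the pan and let go of it, and then, while it stands there, turn the trim dial until its pointer is on the long mark and let go. After that stand every check weight, the largest too, upright in the open case, then press the case lid down until it snaps fully shut; leave the dial on its mark and everything else where it is.

Things in the scene. Friction and masses are not known exactly. Their poses are not given: they have to be found in the camera images.
- big_weight: the largest check weight: plain steel cylinder 52 mm across and 28 mm high with a 22 mm lifting knob on top, 50 mm high in all, about 500 g. Origin: centre of its underside, z up along its axis.
- mid_weight_a: middling check weight: steel cylinder 40 mm across and 22 mm high with an 18 mm knob, 41 mm high in all, about 200 g; may be absent. Origin: centre of its underside, z up along its axis.
- small_weight_a: small check weight: steel cylinder 32 mm across and 19 mm high with a 16 mm knob, 36 mm high in all, about 100 g; may be absent. Origin: centre of its underside, z up along its axis.
- mid_weight_b: the second middling check weight: steel cylinder 40 mm across and 22 mm high with an 18 mm knob, 41 mm high in all, about 200 g; may be absent. Origin: centre of its underside, z up along its axis.
- small_weight_b: the second small check weight: steel cylinder 32 mm across and 19 mm high with a 16 mm knob, 36 mm high in all, about 100 g; may be absent. Origin: centre of its underside, z up along its axis.
- balance: grey bench balance fixed to the counter, 250 mm (its x) by 170 mm (its y), housing top 60 mm high; origin: centre of its underside; its front, with the dial, faces its -x, the pan is at its +x end
- pan_centre (a point): middle of the top face of the round steel balance pan (124 mm across, flat, no rim; a thin dark ring 66 mm across is drawn round the middle); about 80 mm above the counter when empty, it sinks about 6 mm under the largest weight
- pan (a joint): how far the sprung pan is pressed down, m: 0 empty, 0.012 at its stop
- dial_grip (a point): on the axis of the trim dial, at the height to grip it: the black dial has an upright bar grip 14 mm thick, 42 mm long, 32 mm high (its top 7 mm above this point), with a white pointer line on one end of the bar's top
- dial (a joint): angle of the trim dial, rad: at 0 the pointer looks along the balance's -x; it grows clockwise seen from above, so the pointer looks along (-cos, sin) in the balance's x, y; stops at 0 and 4.8; the long mark is at 2.0
- dial_mark (a point): middle of the long, broad white mark that stands out from the short ticks of the dial's scale; 46 mm from the dial's axis; the pointer must look at it
- case: black weight case fixed to the counter, open-topped box 162 mm (its x) by 212 mm (its y) outside, 61 mm high, walls and floor 6 mm, hinge along its +x rim, snap catch in the middle of its -x side; origin: centre of its underside
- case_floor (a point): centre of the case's inner floor (150 mm along its x by 200 mm along its y), axes as the case
- lid (a joint): angle of the case lid about its hinge, rad: 0 fully shut and snapped, about 0.07 when it is merely lowered on to its catch, 1.57 upright, 1.9 its back stop; the hinge is stiff and the lid stays where it is left; the catch needs a firm push of about 10 N near the front edge
- lid_hinge (a point): middle of the hinge axis, at the case's rim 61 mm above the counter; the lid is an 8 mm plate that reaches 162 mm from it, 212 mm wide, with a steel tongue 50 mm wide standing out another 14 mm and 22 mm down at its front edge. Its x axis points away from the lid's front edge, its z axis out of the lid's outer face
- lid_front (a point): on the lid's outer (upper) face, in the middle, 12 mm behind its front edge: the place to press
- bean_jar: bystander: small amber glass jar with a steel cap, 42 mm across, 52 mm high; origin: centre of its underside; leave it alone
- mug: bystander: white mug, 80 mm across, 90 mm high; origin: centre of its underside; leave it alone
- bean_tin: bystander: steel tin with a paper band, 72 mm across, 110 mm high; origin: centre of its underside; leave it alone
- tamper: bystander: steel tamper standing on its 58 mm foot, 85 mm high; origin: centre of its underside; leave it alone
- cup_bowl: bystander: white tasting bowl, 100 mm across, 55 mm high; origin: centre of its underside; leave it alone
- spoon: bystander: spoon with a dark wooden handle lying flat, 160 mm long (along its x), 20 mm high; origin: centre of its underside; leave it alone
- brush: bystander: wooden hand brush lying flat, 200 mm long (along its x), 20 mm high; origin: centre of its underside; leave it alone
Mind the look-alikes: they are no part of the job. What is shaped like the big_weight but brown or yellow is not meant.

How it is judged (in metres and radians):
On the way, in this order (a step that is already met when the one before it is completed fails the run):
1. the largest weight stands free in the middle of the pan (within 12 mm) (horizontal distance between big_weight and pan_centre below 0.012 m and z of big_weight in the frame of pan_centre between -0.004 and 0.004 m and angle between big_weight's own z axis and vertical below 0.1 rad and value of joint pan above 0.003 m and contact force between the fingers and big_weight below 0.2 N and linear speed of big_weight below 0.03 m/s), for 0.4 s.
2. with the weight still in the middle of the pan, the dial is on its long mark (within 0.12 rad) and let go (all of step 1 and value of joint dial between 1.88 and 2.12 rad and contact force between the fingers and dial below 0.2 N), for 0.4 s.
3. every check weight that is present stands upright (within 0.2 rad), let go, on the floor of the case (x of big_weight in the frame of case_floor between -0.07 and 0.07 m and y of big_weight in the frame of case_floor between -0.095 and 0.095 m and z of big_weight in the frame of case_floor between -0.005 and 0.008 m and angle between each of big_weight, mid_weight_a, small_weight_a, mid_weight_b, small_weight_b's own z axis and vertical below 0.2 rad and linear speed of each of big_weight, mid_weight_a, small_weight_a, mid_weight_b, small_weight_b below 0.03 m/s and contact force between the fingers and big_weight below 0.2 N and x of mid_weight_a in the frame of case_floor between -0.07 and 0.07 m and y of mid_weight_a in the frame of case_floor between -0.095 and 0.095 m and z of mid_weight_a in the frame of case_floor between -0.005 and 0.008 m and contact force between the fingers and mid_weight_a below 0.2 N and x of small_weight_a in the frame of case_floor between -0.07 and 0.07 m and y of small_weight_a in the frame of case_floor between -0.095 and 0.095 m and z of small_weight_a in the frame of case_floor between -0.005 and 0.008 m and contact force between the fingers and small_weight_a below 0.2 N and x of mid_weight_b in the frame of case_floor between -0.07 and 0.07 m and y of mid_weight_b in the frame of case_floor between -0.095 and 0.095 m and z of mid_weight_b in the frame of case_floor between -0.005 and 0.008 m and contact force between the fingers and mid_weight_b below 0.2 N and x of small_weight_b in the frame of case_floor between -0.07 and 0.07 m and y of small_weight_b in the frame of case_floor between -0.095 and 0.095 m and z of small_weight_b in the frame of case_floor between -0.005 and 0.008 m and contact force between the fingers and small_weight_b below 0.2 N), for 0.2 s.
At the end, for the whole second after the job is handed in: The lid is snapped shut (under 0.025 rad), every check weight that was present is at rest inside the case, and the dial is within 0.12 rad of its long mark (joint 2.0) (value of joint lid below 0.025 rad and value of joint dial between 1.88 and 2.12 rad and x of big_weight in the frame of case_floor between -0.07 and 0.07 m and y of big_weight in the frame of case_floor between -0.095 and 0.095 m and z of big_weight in the frame of case_floor between -0.005 and 0.04 m and linear speed of each of big_weight, mid_weight_a, small_weight_a, mid_weight_b, small_weight_b below 0.03 m/s and x of mid_weight_a in the frame of case_floor between -0.07 and 0.07 m and y of mid_weight_a in the frame of case_floor between -0.095 and 0.095 m and z of mid_weight_a in the frame of case_floor between -0.005 and 0.04 m and x of small_weight_a in the frame of case_floor between -0.07 and 0.07 m and y of small_weight_a in the frame of case_floor between -0.095 and 0.095 m and z of small_weight_a in the frame of case_floor between -0.005 and 0.04 m and x of mid_weight_b in the frame of case_floor between -0.07 and 0.07 m and y of mid_weight_b in the frame of case_floor between -0.095 and 0.095 m and z of mid_weight_b in the frame of case_floor between -0.005 and 0.04 m and x of small_weight_b in the frame of case_floor between -0.07 and 0.07 m and y of small_weight_b in the frame of case_floor between -0.095 and 0.095 m and z of small_weight_b in the frame of case_floor between -0.005 and 0.04 m); the robot touches nothing.
It fails at once if a bystander is shoved more than 8 cm (distance of any of bean_jar, mug, bean_tin, tamper, cup_bowl, spoon, brush from where it was at the start of the episode above 0.08 m).
It fails at once if a standing bystander is knocked over (angle between any of bean_jar, mug, bean_tin, tamper, cup_bowl's own z axis and vertical above 0.7 rad).
Of mid_weight_a, small_weight_a, mid_weight_b, small_weight_b only 2 to 3 are there at a start; the rules pass over those that are not, and their reading is None.
At some moment in a run one of big_weight, mid_weight_a, small_weight_a, mid_weight_b, small_weight_b may be knocked a few centimetres aside while the robot is not near it.
It also fails if it takes over 210 s, if anything falls off the work surface, if the arm or the gripper's body presses on something with over 40 N, if the wrist force passes 120 N, or if a joint passes its speed limit or range.

## Working session

There is one attempt and no reset: what is moved stays moved. The work goes in short steps, Python scripts to look and compute and a shell command to move; the robot and the scene stay as the last step left them, time stands still between calls to the robot, and variables do not carry over. Pictures are saved under pics/ and viewed, at most 14 in all, crops included, and the job is handed in when it is done.

```bash
ls; mkdir -p pics; python3 - <<'E'
from bench import r
import cv2, numpy as np
s=r.sense();print(s)
for n in ["scene","side","wrist"]:
    p=r.snapshot(n); cv2.imwrite(f"pics/{n}0.png",p["pixels"][:,:,::-1]); print(n,p["K"].tolist(),p["rvec"],p["tvec"])
    for t in ["big_weight","mid_weight_a","small_weight_a","balance","case","lid","dial_grip"]:
        print(t,[(np.round(d["bbox"]).tolist(),round(d["score"],2)) for d in r.look_for(p,t)])
E
```

```text
pics
{'time': 0.0, 'joint_pos': array([-7.92616061e+01,  7.51733940e+00,  8.53299806e+01,  1.06483186e-04,
        8.72609504e+01, -4.89117508e+00]), 'qd': array([ 0.02546845, -0.01171215, -0.04223031, -0.02126405,  0.03497768,
       -0.01022755]), 'joint_efforts': array([ 1.69325140e-03, -5.69399786e+01, -5.00549161e+01, -1.52572943e-04,
        1.49375416e-02,  3.45330454e-05]), 'tool_pos': array([ 161.58769423, -577.25644032,  230.21444576]), 'tcp_rot': array([-1.79892133e+02, -9.33747504e-03,  1.56295550e+01]), 'ft_force': array([-0.49409351,  0.36269963, -0.14906328]), 'wrist_torque': array([ 0.00772307,  0.04906302, -0.00673854]), 'grip_force': 0.0, 'finger_gap': 85.04160493737349}
scene [[496.6753785147348, 0.0, 283.7753395687432], [0.0, 496.6753785147348, 207.44320134708178], [0.0, 0.0, 1.0]] [ 1.77699084  1.42727722 -0.7524744 ] [ -59.40438325 -246.26486953 1854.46456801]
big_weight [([329.0, 218.0, 346.0, 241.0], 0.65), ([274.0, 174.0, 293.0, 193.0], 0.6), ([290.0, 211.0, 311.0, 230.0], 0.53)]
mid_weight_a [([318.0, 191.0, 335.0, 204.0], 0.72)]
small_weight_a []
balance [(
[... 705 characters left out ...]
.0, 294.0, 304.0], 0.71), ([145.0, 211.0, 190.0, 261.0], 0.29)]
small_weight_a [([260.0, 262.0, 276.0, 283.0], 0.75), ([98.0, 236.0, 187.0, 351.0], 0.72)]
balance [([286.0, 182.0, 389.0, 246.0], 0.76), ([208.0, 212.0, 258.0, 242.0], 0.59)]
case [([104.0, 236.0, 261.0, 375.0], 0.89), ([259.0, 262.0, 274.0, 279.0], 0.61)]
lid [([102.0, 234.0, 188.0, 351.0], 0.59)]
dial_grip [([354.0, 195.0, 371.0, 215.0], 0.78)]
wrist [[325.19226210127806, 0.0, 277.53566556137764], [0.0, 325.19226210127806, 209.82401860101317], [0.0, 0.0, 1.0]] [-2.30117218  1.74592801  0.26720941] [-599.3938879   -38.84724752  379.3042596 ]
big_weight []
mid_weight_a []
small_weight_a []
balance []
case []
lid []
dial_grip []
```

```bash
python3 - <<'E'
import cv2
a=cv2.imread("pics/scene0.png")[100:310,120:470]; cv2.imwrite("pics/scene0c.png",cv2.resize(a,None,fx=2.28,fy=2.28,interpolation=cv2.INTER_CUBIC))
a=cv2.imread("pics/side0.png")[150:390,80:400]; cv2.imwrite("pics/side0c.png",cv2.resize(a,None,fx=2.5,fy=2.5,interpolation=cv2.INTER_CUBIC))
E
```

```text
(no output)
```

View pics/scene0c.png

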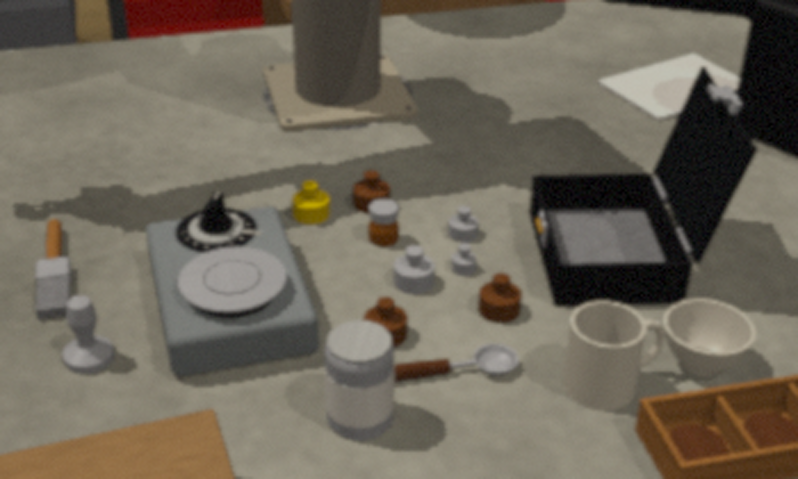

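View pics/side0c.png

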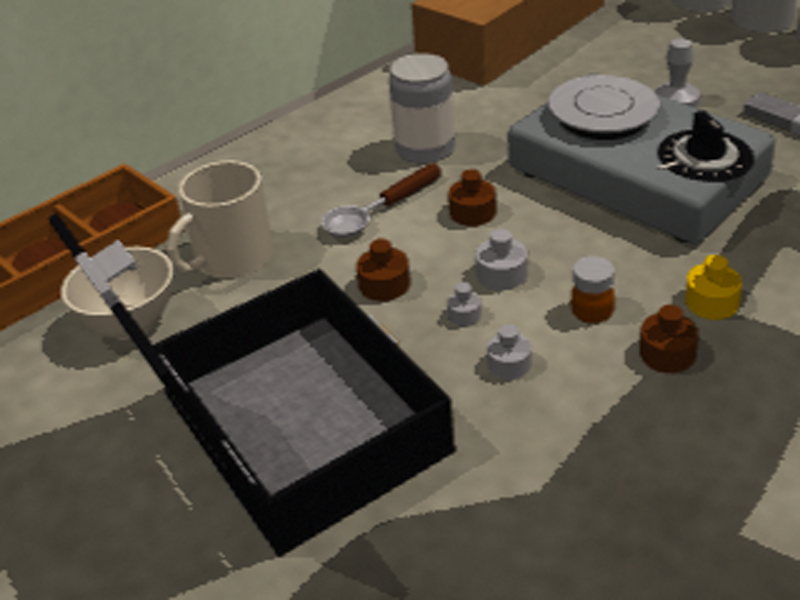

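```bash
python3 -c "
import cv2,numpy as np
a=cv2.imread('pics/ortho_scene.png');b=cv2.imread('pics/ortho_side.png')
cv2.imwrite('pics/o.png',np.vstack([a[:,:],b[:,:]])[::1][0:1200]);cv2.imwrite('pics/oo.png',np.maximum(a,0))"
```

```text
(no output)
```

View pics/ortho_side.png

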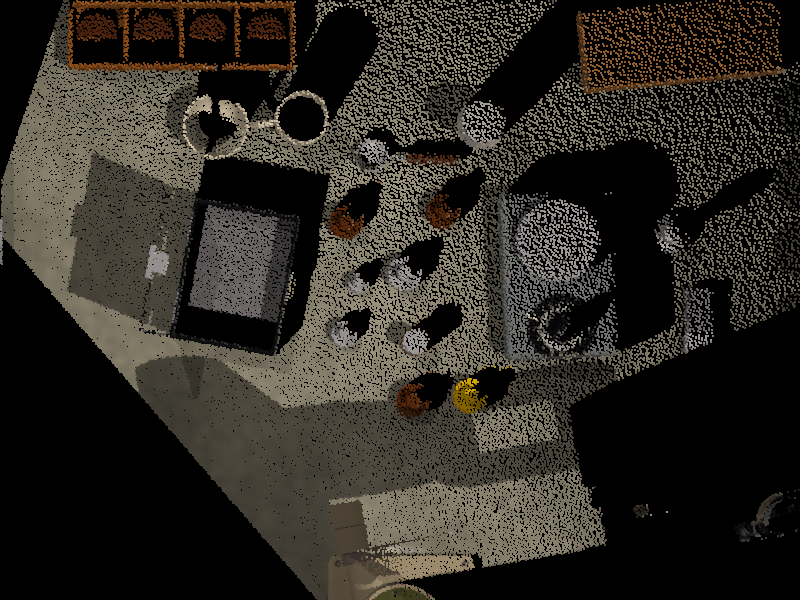

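```bash
cat >> h.py <<'E'
from scipy.spatial.transform import Rotation as Ro
def row(x,y,z,yaw):
    "jog row (m, rad) from the measured pose to a tool-down pose"
    s=r.sense();R=Ro.from_euler("xyz",s["tcp_rot"],degrees=True);D=Ro.from_euler("xyz",[180,0,yaw],degrees=True)
    d=R.inv().apply(np.array([x,y,z])-s["tool_pos"])/1000
    print("at",s["tool_pos"],s["tcp_rot"],"t",round(s["time"],1),"row",np.round(d,4).tolist()+np.round((R.inv()*D).as_rotvec(),4).tolist())
def fit(pts):
    "circle through the outer rim of a disc of points"
    return cv2.minEnclosingCircle(pts[:,:2].astype(np.float32))
def knobs(p,C,guess,rad=30):
    "centre of knob top near each guess (x,y,H)"
    for n,(x,y,h,kr) in guess.items():
        m=(np.hypot(C[...,0]-x,C[...,1]-y)<rad)&(C[...,2]>h-5)&(C[...,2]<h+6)
        q=C[m]
        if len(q)>4: print(n,len(q),"knob top",np.median(q,0),"mid",(q.max(0)+q.min(0))/2,"size",q.max(0)-q.min(0))
        else: print(n,"none")
G=dict(big=(536,-4,50,11),mid=(443,86,41,9),small=(515,65,36,8))
E
python3 - <<'E'
from h import *
for n in ["scene","side"]:
    p=snap(n);C=cloud(p);knobs(p,C,G)
    m=(np.hypot(C[...,0]-579,C[...,1]+232)<80)&(C[...,2]>74)&(C[...,2]<88);print("pan",fit(C[m]),np.median(C[m],0))
    m=(np.hypot(C[...,0]-447,C[...,1]+238)<40)&(C[...,2]>99)&(C[...,2]<112);q=C[m]
    print("bar top",m.sum(),np.c_[q,p["pixels"][m]].astype(int).tolist() if m.sum()<60 else cv2.minAreaRect(q[:,:2].astype(np.float32)))
    m=(abs(C[...,2]-(63 if n=="scene" else 61))<3)&(np.hypot(C[...,0]-530,C[...,1]-250)<180)&(p["pixels"].max(2)<60);print("rim",cv2.minAreaRect(C[m][:,:2].astype(np.float32)),m.sum())
    m=(abs(C[...,2]-(62 if n=="scene" else 60))<3)&(np.hypot(C[...,0]-530,C[...,1]+230)<180);print("housing",cv2.minAreaRect(C[m][:,:2].astype(np.float32)),m.sum())
row(480,10,300,90)
E
```

```text
big 36 knob top [534.7  -7.1  51. ] mid [533.5  -6.3  50.5] size [23.7 21.3 10. ]
mid 23 knob top [443.7  83.   41.8] mid [443.7  84.2  41.7] size [16.2 16.1  9.5]
small 21 knob top [519.4  61.6  36.9] mid [520.2  62.5  36.2] size [17.8 12.6  9.5]
pan ((580.3407592773438, -236.47979736328125), 64.55196380615234) [ 585.6 -235.2   81.8]
bar top 52 [[425, -235, 102, 88, 84, 77], [435, -233, 108, 109, 104, 94], [428, -238, 102, 81, 78, 69], [439, -236, 108, 98, 93, 85], [436, -233, 106, 98, 95, 85], [440, -231, 108, 72, 66, 62], [434, -228, 104, 59, 56, 51], [441, -242, 107, 71, 67, 60], [437, -239, 103, 75, 72, 66], [440, -237, 105, 96, 92, 84], [441, -234, 105, 84, 79, 72], [443, -231, 106, 53, 49, 47], [437, -228, 102, 46, 42, 42], [444, -243, 105, 52, 50, 47], [447, -240, 106, 51, 50, 48], [447, -237, 106, 63, 59, 56], [443, -234, 104, 51, 45, 42], [446, -232, 104, 23, 23, 20], [440, -228, 100, 46, 48, 42], [446, -246, 104, 59, 57, 50], [449, -243, 105, 40, 35, 33], [454, -241, 108, 29, 30, 29], [455, -238, 108, 30, 28, 30], [453, -235, 107, 17, 16, 18], [448, -232, 103, 23, 21, 21],
[... 2671 characters left out ...]
 8], [439, -231, 100, 10, 9, 11], [435, -229, 102, 14, 12, 13], [434, -231, 102, 23, 21, 20], [432, -233, 102, 29, 27, 25], [429, -233, 103, 23, 23, 24], [427, -235, 103, 66, 66, 66], [436, -226, 101, 4, 7, 4], [435, -228, 100, 8, 7, 7], [432, -229, 100, 7, 8, 9], [432, -233, 99, 8, 8, 8], [429, -233, 100, 17, 18, 18], [433, -226, 99, 7, 7, 8], [429, -229, 99, 7, 7, 9]]
rim ((526.2396240234375, 252.2467041015625), (166.73326110839844, 214.6004638671875), 79.41185760498047) 763
housing ((527.5542602539062, -278.48443603515625), (254.76889038085938, 255.78140258789062), 2.5520803928375244) 1715
at [ 161.7 -577.8  231.3] [180.    0.   15.6] t 2.2 row [0.4649, -0.4803, -0.0687, 0.0, 0.0, -1.298]
```

```bash
python3 -m jog '[0.465,-0.48,-0.069,0,0,-1.298, 0.465,-0.48,-0.069,0,0,-1.298, 0.465,-0.48,-0.069,0,0,-1.298, 0.465,-0.48,-0.069,0,0,-1.298, 0.465,-0.48,-0.069,0,0,-1.298, 0.465,-0.48,-0.069,0,0,-1.298, 0.465,-0.48,-0.069,0,0,-1.298, 0.465,-0.48,-0.069,0,0,-1.298]' 1 && python3 - <<'E'
from h import *
row(480,10,300,90)
E
```

```text
time: 3.2
tool_pos: [399.3, -138.7, 283.3]
tcp_rot: [179.9, 0.0, 90.1]
ft_force: [1.0, -0.4, 0.2]
finger_gap: 85.3
grip_force: 0.0
at [ 399.3 -138.7  283.3] [179.9   0.   90.1] t 3.2 row [0.1485, 0.081, -0.0167, 0.0013, 0.0006, 0.0024]
```

```bash
python3 -m jog '[0.1485,0.081,-0.0167,0.001,0.001,0.002, 0.1485,0.081,-0.0167,0.001,0.001,0.002, 0.1485,0.081,-0.0167,0.001,0.001,0.002, 0.1485,0.081,-0.0167,0.001,0.001,0.002, 0.1485,0.081,-0.0167,0.001,0.001,0.002]' && python3 - <<'E'
from h import *
p=snap("wrist","w1");C=cloud(p);knobs(p,C,G)
fl=(abs(C[...,2])<15);print("floor",np.nanmedian(C[fl],0))
for t in ["big_weight","mid_weight_a","small_weight_a"]:
  for d in r.outline_of(p,t):
    q=C[d["region"]];q=q[np.isfinite(q[:,2])];print(t,round(d["score"],2),np.median(q,0),np.median(p["pixels"][d["region"]],0))
row(532,-5,120,90)
E
```

```text
time: 3.82
tool_pos: [479.5, 7.7, 299.2]
tcp_rot: [-179.9, -0.0, 89.9]
ft_force: [0.1, 0.7, -0.4]
finger_gap: 85.2
grip_force: 0.0
big 229 knob top [531.2  -4.2  49.4] mid [531.   -4.   48.3] size [21.1 19.2  6.6]
mid 165 knob top [441.5  85.5  40.3] mid [441.5  86.   39.6] size [17.2 16.2  5.8]
small 130 knob top [516.5  64.1  35.2] mid [516.7  64.5  34.5] size [15.2 14.   6.2]
floor [409.9  31.1  -0.6]
big_weight 0.96 [528.6  -0.1  27.7] [183. 179. 176.]
big_weight 0.96 [603.   82.6  27.9] [121.  82.  57.]
big_weight 0.94 [347.3 -13.   27.7] [127.  86.  58.]
big_weight 0.56 [619.5 -56.4  27.6] [114.  78.  53.]
big_weight 0.56 [353.9 -96.   27.4] [217. 189.  39.]
big_weight 0.38 [ 512.8 -192.7   59.7] [136. 138. 134.]
mid_weight_a 0.94 [442.4  86.1  22. ] [182. 179. 175.]
mid_weight_a 0.66 [ 449.9 -230.7   83.7] [44. 43. 42.]
small_weight_a 0.87 [516.5  65.3  18.9] [178. 174. 171.]
small_weight_a 0.6 [705.4  27.7  11.8] [141. 137. 134.]
small_weight_a 0.53 [537.8 203.8   6.8] [87. 85. 83.]
at [479.4   6.9 299.3] [-179.9   -0.    89.8] t 4.0 row [-0.0118, 0.0529, 0.1793, -0.001, -0.0009, -0.0038]
```

View pics/w1.png

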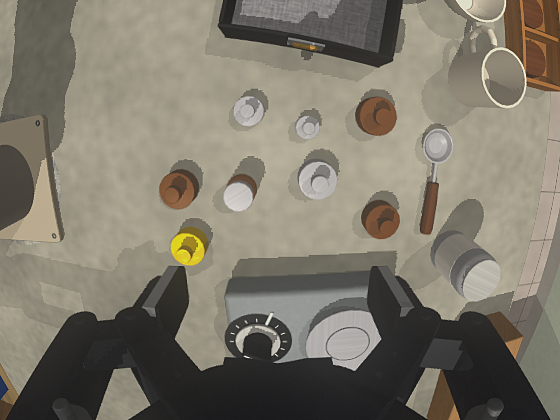

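```bash
python3 -m jog '[-0.0115,0.0518,0.19,-0.001,-0.001,-0.004, -0.0115,0.0518,0.19,-0.001,-0.001,-0.004, -0.0115,0.0518,0.19,-0.001,-0.001,-0.004, -0.0115,0.0518,0.19,-0.001,-0.001,-0.004, -0.0115,0.0518,0.19,-0.001,-0.001,-0.004]' && python3 - <<'E'
from h import *
p=snap("side");C=cloud(p);knobs(p,C,G)
row(531,-4.2,6,90)
E
```

```text
time: 4.65
tool_pos: [531.2, -4.0, 110.1]
tcp_rot: [-180.0, -0.0, 90.1]
ft_force: [0.9, -0.5, 1.3]
finger_gap: 85.7
grip_force: 0.0
big 49 knob top [530.1  -4.6  49.7] mid [530.4  -4.7  48.6] size [24.8 21.6  6.7]
mid 44 knob top [439.2  86.2  40.6] mid [439.1  85.7  40.1] size [16.6 15.4  7.9]
small 32 knob top [515.4  64.2  35.1] mid [516.8  63.4  34.8] size [16.3 13.8  6.4]
at [532.3  -4.  111.6] [179.9   0.   90.1] t 4.7 row [-0.0002, -0.0016, 0.1056, 0.0026, 0.0003, 0.0013]
```

```bash
python3 -m jog '[0,-0.001,0.05,0,0,0, 0,-0.001,0.09,0,0,0, 0,-0.001,0.104,0,0,0, 0,-0.001,0.104,0,0,0]' && python3 -m jog '[0,0,0,0,0,0, 0,0,0,0,0,0, 0,0,0,0,0,0, 0,0,0,0,0,0, 0,0,0,0,0,0, 0,0,0,0,0,0]' -1 50; python3 - <<'E'
from h import *
row(531,-4.2,6,90)
E
```

```text
time: 5.2
tool_pos: [531.2, -3.5, 6.8]
tcp_rot: [179.9, 0.0, 90.1]
ft_force: [0.2, 0.1, 1.2]
finger_gap: 85.5
grip_force: 0.0
time: 5.95
tool_pos: [531.8, -3.6, 7.6]
tcp_rot: [179.8, 0.0, 90.1]
ft_force: [-3.2, 0.6, 9.6]
finger_gap: 49.9
grip_force: 50.7
at [531.8  -3.6   7.6] [179.8   0.   90.1] t 6.0 row [-0.0006, -0.0008, 0.0016, 0.0028, 0.0003, 0.0021]
```

```bash
python3 -m jog '[0,0,-0.05,0,0,0, 0,0,-0.1,0,0,0, 0,0,-0.15,0,0,0, -0.058,0.012,-0.15,0,0,0, -0.116,0.024,-0.15,0,0,0, -0.174,0.036,-0.15,0,0,0, -0.232,0.0485,-0.15,0,0,0, -0.232,0.0485,-0.15,0,0,0]' && python3 -m jog '[0,0,0,0,0,0, 0,0,0,0,0,0]' && python3 - <<'E'
from h import *
p=snap("side","s2");C=cloud(p);knobs(p,C,G)
row(580.3,-235.5,81,90)
w=snap("wrist","w2");C=cloud(w)
m=(np.hypot(C[...,0]-580,C[...,1]+235)<75)&(C[...,2]>76)&(C[...,2]<86);print("pan",fit(C[m]),m.sum())
print(r.sense()["grip_force"],r.sense()["finger_gap"])
E
```

```text
time: 6.95
tool_pos: [578.8, -239.8, 154.8]
tcp_rot: [-180.0, 0.1, 89.8]
ft_force: [-0.5, 0.2, -4.2]
finger_gap: 50.1
grip_force: 55.9
time: 7.2
tool_pos: [579.1, -234.0, 155.2]
tcp_rot: [-180.0, -0.0, 90.2]
ft_force: [0.2, 0.4, -5.8]
finger_gap: 50.3
grip_force: 55.9
big none
mid 46 knob top [439.2  85.3  39.6] mid [440.5  84.6  39.6] size [17.7 18.2  6. ]
small 32 knob top [514.7  63.6  35.4] mid [516.5  63.8  34.9] size [14.8 14.1  6.5]
at [ 579.2 -234.   155.3] [-180.    -0.    90.2] t 7.2 row [-0.0016, 0.0011, 0.0743, -0.0003, -0.0004, 0.0036]
pan ((580.721435546875, -233.18621826171875), 62.04572677612305) 15033
55.87443172931671 50.142359928650514
```

View pics/w2.png

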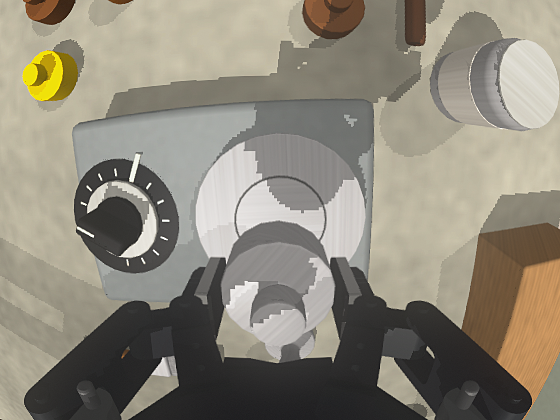

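```bash
python3 -m jog '[-0.0005,0.001,0.04,0,0,0, -0.0005,0.001,0.06,0,0,0, -0.0005,0.001,0.067,0,0,0, -0.0005,0.001,0.07,0,0,0, -0.0005,0.001,0.073,0,0,0, -0.0005,0.001,0.073,0,0,0]' && python3 -m jog '[0,0,0,0,0,0, 0,0,0,0,0,0, 0,0,0,0,0,0]' 1 && python3 -m jog '[0,0,-0.03,0,0,0, 0,0,-0.08,0,0,0, 0,0,-0.13,0,0,0, 0,0,-0.13,0,0,0]' && python3 - <<'E'
from h import *
p=snap("side","s3");C=cloud(p);G["big"]=(580,-235,124,11);knobs(p,C,G)
w=snap("wrist","w3");C=cloud(w);knobs(w,C,G)
m=(np.hypot(C[...,0]-580,C[...,1]+235)<75)&(C[...,2]>68)&(C[...,2]<84);print("pan",fit(C[m]),np.median(C[m],0),m.sum())
# dial
px=w["pixels"].astype(int);D=np.hypot(C[...,0]-449,C[...,1]+239)
h=(D<60)&(px.max(2)<75)&(C[...,2]<80)&(C[...,2]>50);print("dark ring",fit(C[h]),np.percentile(C[h],[5,50,95],axis=0),h.sum())
t=(D<30)&(C[...,2]>100);print("bar top",cv2.minAreaRect(C[t][:,:2].astype(np.float32)),t.sum(),np.median(C[t],0))
wh=t&(px.min(2)>120);print("white on bar",np.median(C[wh],0),wh.sum())
row(449,-238,200,90)
E
```

```text
time: 8.05
tool_pos: [581.2, -236.3, 83.5]
tcp_rot: [179.9, 0.0, 90.1]
ft_force: [-0.2, 0.6, -0.6]
finger_gap: 49.6
grip_force: 56.2
time: 8.43
tool_pos: [580.5, -236.1, 82.7]
tcp_rot: [180.0, 0.0, 90.1]
ft_force: [-0.2, 0.8, -0.1]
finger_gap: 85.4
grip_force: 0.0
time: 8.93
tool_pos: [583.1, -237.4, 218.9]
tcp_rot: [179.5, 0.3, 90.1]
ft_force: [0.7, -0.8, 1.2]
finger_gap: 85.6
grip_force: 0.0
big 35 knob top [ 578.  -236.   123.2] mid [ 579.8 -236.9  122.5] size [22.  21.6  6.2]
mid 45 knob top [439.3  84.9  40.3] mid [440.3  85.5  39.6] size [18.8 15.9  6.1]
small 31 knob top [515.9  63.7  35.9] mid [515.5  63.5  35.7] size [15.9 14.   7.2]
big 640 knob top [ 580.7 -235.9  123.3] mid [ 580.6 -237.1  122.2] size [21.4 22.4  6. ]
mid none
small none
pan ((580.4417724609375, -233.4830322265625), 62.20270919799805) [ 579.8 -221.    73.5] 10710
dark ring ((448.17706298828125, -238.9685516357422), 50.9915771484375) [[ 405.8 -282.1   58.9]
 [ 455.5 -229.5   60.2]
 [ 492.1 -195.4   73.9]] 3692
bar top ((449.32708740234375, -239.35348510742188), (14.011476516723633, 41.4262580871582), 62.8924674987793) 613 [ 450.5 -239.1  102.9]
white on bar [ 442.  -236.2  103.2] 61
at [ 580.6 -236.1  213.1] [179.9   0.   90.1] t 9.0 row [-0.0016, -0.1317, 0.0129, 0.0016, 0.0008, 0.002]
```

View pics/w3.png

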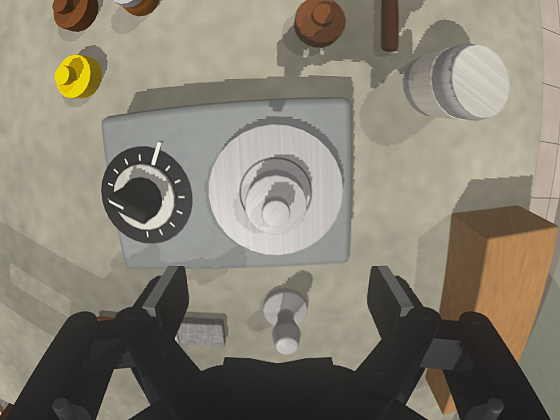

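```bash
python3 - <<'E'
from h import *
a=np.array([449.2,-239.2])
w=snap("wrist");C=cloud(w);px=w["pixels"].astype(int)
D=np.hypot(C[...,0]-a[0],C[...,1]-a[1]);m=(px.min(2)>190)&(D>34)&(D<60)&(C[...,2]<80)
n,l,st,ce=cv2.connectedComponentsWithStats(m.astype(np.uint8))
for i in range(1,n):
    q=np.nanmedian(C[l==i],0);d=q[:2]-a;print(st[i],q,np.hypot(*d),np.degrees(np.arctan2(d[1],d[0])))
p=snap("scene");C=cloud(p);px=p["pixels"].astype(int)
for n in ["scene","side"]:
    p=snap(n);C=cloud(p);m=(abs(C[...,2]-(62 if n=="scene" else 60))<2.5)&(abs(C[...,0]-530)<150)&(abs(C[...,1]+237)<105);print("housing",cv2.minAreaRect(C[m][:,:2].astype(np.float32)),m.sum())
row(449.2,-239.2,150,62.9); row(449.2,-239.2,150,62.9-180)
E
```

```text
[153 143   9  23  82] [ 466.  -196.1   61.1] 46.255043122911445 68.7557912908189
[140 156   1   6   6] [ 447.6 -199.7   60.9] 39.52951537365709 92.30815820752325
[126 161   3   4   5] [ 432.5 -203.6   60.5] 39.297693537923564 115.14382025149685
[167 167   4   5   8] [ 476.6 -211.    60.6] 39.30185932652838 45.79417603683323
[115 170   4   5   8] [ 419.6 -212.2   60.8] 40.06821803501409 137.66560421636132
[176 181   5   3   7] [ 485.8 -223.9   60.8] 39.664969095354806 22.75306759960861
[109 185   4   2   5] [ 411.1 -225.4   60.5] 40.54633829379618 160.07678721846835
[180 198   5   2   6] [ 488.6 -239.7   60.6] 39.44351146024592 -0.7942291027379075
[178 212   5   3   7] [ 484.8 -254.8   61.1] 38.851734704703695 -23.669655655098786
[171 224   4   4   5] [ 475.5 -268.9   60.7] 39.6882363001173 -48.52103692499176
[148 233   1   5   5] [ 447.  -278.7   60.9] 39.60032868206862 -93.1273115337663
[161 232   2   4   5] [ 462.1 -277.1   60.3] 40.06535241499949 -71.16219087678503
housing ((526.9827880859375, -237.55810546875), (263.93341064453125, 166.19723510742188), 2.542921304702759) 1609
housing ((524.158203125, -235.68353271484375), (255.37002563476562, 169.20425415039062), 2.2111661434173584) 1552
at [ 579.3 -235.4  210.2] [-179.8   -0.1   90.1] t 9.2 row [-0.0036, -0.13, 0.0606, -0.0031, -0.0008, 0.4749]
at [ 579.3 -235.4  210.2] [-179.8   -0.1   90.1] t 9.2 row [-0.0036, -0.13, 0.0606, 0.001, -0.0042, -2.6667]
```

```bash
python3 -m jog '[-0.0036,-0.05,0,-0.001,0,-0.18, -0.0036,-0.1,0,-0.001,0,-0.36, -0.0036,-0.13,0,-0.001,0,-0.54, -0.0036,-0.13,0.03,-0.001,0,-0.72, -0.0036,-0.13,0.06,-0.001,0,-0.9, -0.0036,-0.13,0.06,-0.001,0,-1.096, -0.0036,-0.13,0.06,-0.001,0,-1.096]' 0 && python3 - <<'E'
from h import *
row(449.2,-239.2,78,152.9)
p=snap("side");C=cloud(p);knobs(p,C,G)
E
```

```text
time: 10.1
tool_pos: [449.5, -239.3, 150.9]
tcp_rot: [179.9, -0.1, 152.9]
ft_force: [-1.0, -0.3, -0.2]
finger_gap: 42.7
grip_force: 0.0
at [ 449.5 -239.3  150.9] [179.9  -0.1 152.9] t 10.1 row [0.0001, -0.0002, 0.0729, 0.0011, -0.002, -0.0006]
big none
mid 44 knob top [438.7  86.3  40.6] mid [440.1  84.5  39.6] size [18.8 16.9  6.4]
small 35 knob top [514.9  64.   35.3] mid [516.7  64.2  34.5] size [17.2 14.6  5.2]
```

```bash
python3 -m jog '[0,0,0.04,0,0,0, 0,0,0.06,0,0,0, 0,0,0.072,0,0,0, 0,0,0.072,0,0,0]' && python3 -m jog '[0,0,0,0,0,0, 0,0,0,0,0,0, 0,0,0,0,0,0, 0,0,0,0,0,0, 0,0,0,0,0,0]' -1 30 && python3 -m jog '[0,0,0,0,0,0.18, 0,0,0,0,0,0.36, 0,0,0,0,0,0.54, 0,0,0,0,0,0.72, 0,0,0,0,0,0.9, 0,0,0,0,0,1.08, 0,0,0,0,0,1.26, 0,0,0,0,0,1.42]' && python3 -m jog '[0,0,0,0,0,0.058, 0,0,0,0,0,0.058, 0,0,0,0,0,0.058]' && python3 -m jog '[0,0,0,0,0,0, 0,0,0,0,0,0]' 0 && python3 -m jog '[0,0,-0.04,0,0,0, 0,0,-0.09,0,0,0, 0,0,-0.12,0,0,0]'
```

```text
time: 10.65
tool_pos: [450.0, -239.5, 79.8]
tcp_rot: [179.9, -0.0, 152.8]
ft_force: [0.1, -0.3, 1.2]
finger_gap: 42.3
grip_force: 0.0
time: 11.28
tool_pos: [450.8, -240.9, 81.7]
tcp_rot: [-180.0, 0.2, 152.9]
ft_force: [-3.8, -4.0, 6.5]
finger_gap: 13.5
grip_force: 32.0
time: 12.28
tool_pos: [448.9, -241.8, 81.7]
tcp_rot: [-180.0, 0.2, 71.2]
ft_force: [-15.5, -6.4, 12.6]
finger_gap: 13.5
grip_force: 33.0
time: 12.65
tool_pos: [448.8, -241.8, 81.7]
tcp_rot: [-180.0, 0.2, 68.2]
ft_force: [-14.1, -6.8, 13.0]
finger_gap: 13.3
grip_force: 33.0
time: 12.9
tool_pos: [450.7, -239.6, 80.5]
tcp_rot: [179.9, -0.1, 68.2]
ft_force: [0.0, -0.3, -0.1]
finger_gap: 42.6
grip_force: 0.0
time: 13.28
tool_pos: [451.3, -239.9, 203.1]
tcp_rot: [179.8, -0.0, 68.2]
ft_force: [0.2, -0.6, -0.5]
finger_gap: 42.9
grip_force: 0.0
```

```bash
cat > dial.py <<'E'
from h import *
a=np.array([449.2,-239.2])
for n in ["wrist","scene","side"]:
    w=snap(n);C=cloud(w);px=w["pixels"].astype(int)
    D=np.hypot(C[...,0]-a[0],C[...,1]-a[1])
    t=(D<30)&(C[...,2]>(100))
    if t.sum()>10: print(n,"bar top",cv2.minAreaRect(C[t][:,:2].astype(np.float32)),t.sum())
    wh=t&(px.min(2)>(120 if n=="wrist" else 75))
    if wh.sum(): d=np.median(C[wh],0)[:2]-a;print("white",d,wh.sum(),np.degrees(np.arctan2(d[1],d[0])))
    knobs(w,C,G)
cv2.imwrite("pics/d.png",cv2.resize(w["pixels"][170:270,270:410,::-1],None,fx=4,fy=4))
s=r.sense();print(s["tool_pos"],s["tcp_rot"],s["time"])
E
sed -i 's/big=(536,-4,50,11)/big=(580,-235,124,11)/' h.py; python3 dial.py
```

```text
wrist bar top ((448.92034912109375, -238.85107421875), (42.21550369262695, 57.35628128051758), 68.78054809570312) 19788
white [ 1.7 11.8] 96 81.7920509497196
big 606 knob top [ 579.2 -236.3  123.3] mid [ 580.3 -236.8  122.3] size [21.7 21.5  6.5]
mid none
small none
scene bar top ((451.59967041015625, -241.50157165527344), (54.9375114440918, 53.46864700317383), 2.75594425201416) 407
white [2.6 0. ] 25 0.9687894297262301
big 49 knob top [ 584.3 -238.3  124.9] mid [ 580.9 -238.3  123.9] size [24.9 18.6  9. ]
mid 23 knob top [443.6  83.5  40.8] mid [441.4  83.5  41.6] size [22.4 16.5  7.2]
small 22 knob top [518.3  61.4  35.7] mid [519.4  62.   35.7] size [13.2 14.   8.1]
side bar top ((449.14447021484375, -235.7541961669922), (59.74137496948242, 52.387516021728516), 1.5775209665298462) 819
white [-22.5  14.1] 15 147.927088142139
big 34 knob top [ 578.6 -235.   123.7] mid [ 579.6 -236.9  122.9] size [20.8 19.9  7.2]
mid 45 knob top [438.5  86.2  40.5] mid [439.3  85.5  39.9] size [16.9 16.3  7.2]
small 29 knob top [514.3  64.8  35.8] mid [516.1  64.4  35. ] size [13.1 13.8  6.7]
[ 451.6 -240.2  202.5] [179.7  -0.   68.2] 13.425
```

```bash
sed -i 's/(C\[...,2\]>(100))/(C[...,2]>100)\&(C[...,2]<110)/; s/\["wrist","scene","side"\]/["wrist"]/; s/w\["pixels"\]\[170:270,270:410,::-1\]/w["pixels"][120:400,150:430,::-1]/;s/fx=4,fy=4/fx=2,fy=2/' dial.py; python3 dial.py
```

```text
wrist bar top ((448.6022033691406, -239.02027893066406), (41.23415756225586, 13.469017028808594), 68.47090911865234) 874
white [2.6 9. ] 68 73.93364725380037
big 603 knob top [ 579.4 -236.4  123.4] mid [ 580.5 -237.1  122.4] size [22.2 21.7  6.8]
mid none
small none
[ 450.7 -239.7  200.5] [179.9  -0.   68.2] 13.475
```

View pics/d.png

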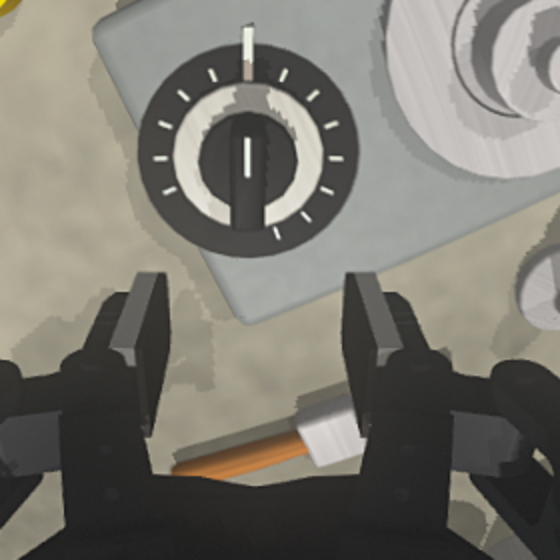

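```bash
python3 - <<'E'
from h import *
row(430,60,300,169.5)
E
```

```text
at [ 450.7 -239.7  200.5] [179.9  -0.   68.2] t 13.5 row [0.2707, -0.1301, -0.0995, 0.0021, 0.001, -1.7672]
```

```bash
python3 -m jog '[0.03,-0.015,-0.05,0.002,0.001,-0.1, 0.07,-0.03,-0.1,0.002,0.001,-0.28, 0.11,-0.05,-0.1,0.002,0.001,-0.46, 0.16,-0.075,-0.1,0.002,0.001,-0.64, 0.2,-0.095,-0.1,0.002,0.001,-0.82, 0.24,-0.115,-0.1,0.002,0.001,-1.0, 0.271,-0.13,-0.1,0.002,0.001,-1.18, 0.271,-0.13,-0.1,0.002,0.001,-1.36]' 1 && python3 -m jog '[0,0,0,0,0,-0.18, 0,0,0,0,0,-0.36, 0,0,0,0,0,-0.407, 0,0,0,0,0,-0.407]' && python3 - <<'E'
from h import *
G["big"]=(580,-235,124,11)
w=snap("wrist","w4");C=cloud(w);knobs(w,C,G)
p=snap("side");C2=cloud(p);knobs(p,C2,G)
px=p["pixels"].astype(int)
for CC,P in ((C,w),(C2,p)):
    m=(abs(CC[...,2]-61)<2.5)&(np.hypot(CC[...,0]-530,CC[...,1]-250)<160)&(P["pixels"].max(2)<75);q=CC[m][:,:2].astype(np.float32);print("rim",cv2.minAreaRect(q),len(q))
    m=(abs(CC[...,2]-6)<3)&(np.hypot(CC[...,0]-530,CC[...,1]-250)<115)&(abs(CC[...,1]-252)<95);m&=P["pixels"].max(2)<200;
    ex=np.array([.183,.983]);ey=np.array([-.983,.183]);q=CC[m][:,:2]-[527,252];q=q[(abs(q@ex)<80)&(abs(q@ey)<105)];print("floor x",np.percentile(q@ex,[1,99]),"y",np.percentile(q@ey,[1,99]),np.nanmedian(CC[m][:,2]))
row(441.3,85.6,120,169.5)
E
```

```text
time: 14.48
tool_pos: [428.9, 62.5, 298.4]
tcp_rot: [-179.9, -0.3, 146.7]
ft_force: [0.4, -0.1, 0.4]
finger_gap: 85.5
grip_force: 0.0
time: 14.98
tool_pos: [429.3, 60.2, 298.6]
tcp_rot: [180.0, -0.2, 169.5]
ft_force: [0.5, -0.6, -0.6]
finger_gap: 85.4
grip_force: 0.0
big none
mid 147 knob top [440.6  85.6  40.2] mid [440.9  85.6  39.2] size [16.3 17.   5.8]
small 106 knob top [516.   64.7  35.2] mid [516.1  64.8  34.4] size [14.6 15.   5.6]
big 33 knob top [ 578.7 -235.5  123.2] mid [ 579.3 -237.8  122.7] size [20.5 20.3  6.8]
mid 44 knob top [439.6  86.2  40.4] mid [439.7  85.5  39.7] size [15.9 17.7  6.7]
small 33 knob top [515.3  64.1  35.4] mid [515.9  63.3  34.7] size [15.6 14.2  7.3]
rim ((526.2487182617188, 250.51046752929688), (165.14382934570312, 211.15467834472656), 79.3892593383789) 1616
floor x [-58.3  72.8] y [-98.3  91.9] 6.193550862424865
rim ((525.8624267578125, 249.8006134033203), (166.56362915039062, 217.1072235107422), 77.46128845214844) 722
floor x [-78.2  76.8] y [-101.3  103.3] 6.634102491386984
at [429.5  60.1 299.2] [180.   -0.2 169.4] t 15.1 row [-0.0075, 0.0271, 0.1792, 0.0003, -0.0033, -0.0018]
```

View pics/w4.png

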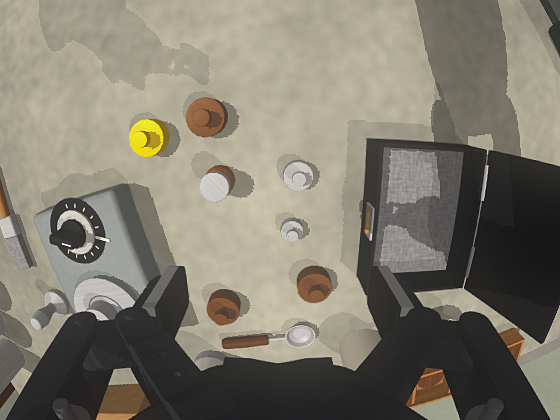

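```bash
python3 -m jog '[-0.0075,0.027,0.06,0,-0.003,0, -0.0075,0.027,0.12,0,-0.003,0, -0.0075,0.027,0.18,0,-0.003,0, -0.0075,0.027,0.24,0,-0.003,0, -0.0075,0.027,0.275,0,-0.003,0, -0.0075,0.027,0.292,0,-0.003,0, -0.0075,0.027,0.292,0,-0.003,0]' && python3 - <<'E'
from h import *
row(440.9,85.6,5,169.5)
E
```

```text
time: 15.95
tool_pos: [439.9, 85.4, 6.5]
tcp_rot: [-180.0, -0.1, 169.4]
ft_force: [0.4, 0.4, -0.0]
finger_gap: 85.7
grip_force: 0.0
at [439.9  85.4   6.5] [-180.    -0.1  169.4] t 15.9 row [-0.001, 0.0004, 0.0015, -0.0005, -0.0025, -0.0014]
```

```bash
python3 -m jog '[-0.001,0,0.001,0,-0.002,0, -0.001,0,0.001,0,-0.002,0, -0.001,0,0.001,0,-0.002,0, -0.001,0,0.001,0,-0.002,0, -0.001,0,0.001,0,-0.002,0]' -1 50 && python3 -m jog '[0,0,-0.05,0,0,0, 0,0,-0.1,0,0,0, 0,0,-0.13,0,0,0, -0.013,0.06,-0.13,0,0,0, -0.026,0.12,-0.13,0,0,0, -0.039,0.179,-0.13,0,0,0, -0.039,0.179,-0.13,0,0,0, -0.039,0.179,-0.13,0,0,0]' && python3 - <<'E'
from h import *
row(511.8,254.8,12,169.5)
p=snap("side");C=cloud(p);G["big"]=(580,-235,124,11);knobs(p,C,G)
E
```

```text
time: 16.58
tool_pos: [443.9, 85.4, 8.8]
tcp_rot: [179.9, 0.3, 169.5]
ft_force: [-2.3, -0.8, 6.4]
finger_gap: 37.8
grip_force: 49.4
time: 17.58
tool_pos: [513.0, 254.0, 137.3]
tcp_rot: [-180.0, 0.2, 169.5]
ft_force: [-1.1, -0.7, -2.1]
finger_gap: 37.7
grip_force: 51.5
at [513.  254.  137.3] [-180.     0.2  169.5] t 17.6 row [0.0016, 0.0006, 0.1253, -0.0004, 0.0028, 0.0003]
big 35 knob top [ 577.9 -235.   123.4] mid [ 578.9 -237.4  122.4] size [22.2 21.4  6.5]
mid none
small 32 knob top [515.8  64.9  35.4] mid [516.5  63.7  35.2] size [16.4 14.2  7.8]
```

```bash
python3 -m jog '[0.001,0.0005,0.05,0,0,0, 0.001,0.0005,0.09,0,0,0, 0.001,0.0005,0.115,0,0,0, 0.001,0.0005,0.122,0,0,0, 0.001,0.0005,0.122,0,0,0]' && python3 -m jog '[0,0,0.002,0,0,0, 0,0,0.002,0,0,0]' && python3 -m jog '[0,0,0,0,0,0, 0,0,0,0,0,0, 0,0,0,0,0,0]' 0.6 && python3 -m jog '[0,0,-0.05,0,0,0, 0,0,-0.1,0,0,0, 0,-0.06,-0.15,0,0,0, 0,-0.12,-0.15,0,0,0, 0.02,-0.18,-0.15,0,0,0, 0.02,-0.18,-0.15,0,0,0]' 1 && python3 - <<'E'
from h import *
G=dict(big=(580,-235,124,11),mid=(512,255,47,9),small=(516,65,36,8))
for n in ["wrist","side"]:
    p=snap(n);C=cloud(p);knobs(p,C,G)
    m=(np.hypot(C[...,0]-512,C[...,1]-255)<30)&(abs(C[...,2]-28)<2);print("body top",np.median(C[m],0),m.sum())
row(516.2,64.5,4,169.5)
E
```

```text
time: 18.25
tool_pos: [513.2, 254.0, 16.7]
tcp_rot: [180.0, 0.2, 169.4]
ft_force: [0.1, 0.4, -2.2]
finger_gap: 37.8
grip_force: 51.6
time: 18.5
tool_pos: [514.1, 254.8, 14.9]
tcp_rot: [179.9, 0.3, 169.4]
ft_force: [-0.0, -2.5, 0.5]
finger_gap: 37.7
grip_force: 52.0
time: 18.88
tool_pos: [513.0, 254.9, 13.7]
tcp_rot: [180.0, 0.2, 169.5]
ft_force: [0.2, -0.0, -1.1]
finger_gap: 68.4
grip_force: 0.0
time: 19.62
tool_pos: [458.6, 79.0, 163.4]
tcp_rot: [-180.0, 0.2, 169.3]
ft_force: [-0.6, 0.1, -0.1]
finger_gap: 85.3
grip_force: 0.0
big 135 knob top [ 576.9 -234.1  123.1] mid [ 579.7 -236.1  121.8] size [20.5 22.5  5.5]
mid 232 knob top [509.7 254.3  46.3] mid [510.6 255.   45.1] size [17.3 17.5  6. ]
small 229 knob top [515.7  64.6  35.2] mid [517.   64.4  34.1] size [16.1 15.5  6.2]
body top [506.  249.8  27.9] 657
big 35 knob top [ 577.8 -236.8  123.1] mid [ 579.5 -238.7  122.8] size [21.8 21.3  6.9]
mid 58 knob top [509.  255.5  46.7] mid [509.5 254.9  45.9] size [18.  15.7  7.4]
small 33 knob top [514.9  64.6  35.1] mid [516.2  63.8  34.9] size [14.7 16.1  7.6]
body top [504.7 258.5  28.1] 148
at [459.8  80.7 163.7] [179.9   0.3 169.4] t 19.7 row [-0.0577, -0.0057, 0.16, 0.0009, 0.0044, -0.0026]
```

Mid stands in the case (knob 46.3 high). Now the small one.

```bash
python3 -m jog '[-0.0577,-0.0057,0.03,0,0.004,-0.002, -0.0577,-0.0057,0.08,0,0.004,-0.002, -0.0577,-0.0057,0.13,0,0.004,-0.002, -0.0577,-0.0057,0.159,0,0.004,-0.002, -0.0577,-0.0057,0.159,0,0.004,-0.002]' && python3 -m jog '[0,0,0,0,0,0, 0,0,0,0,0,0, 0,0,0,0,0,0, 0,0,0,0,0,0, 0,0,0,0,0,0, 0,0,0,0,0,0]' -1 50 && python3 - <<'E'
from h import *
row(526.5-.983*65,252+.183*65,135,169.5)
E
```

```text
time: 20.35
tool_pos: [513.8, 66.6, 1.6]
tcp_rot: [-180.0, -0.4, 169.7]
ft_force: [0.1, 0.9, 0.9]
finger_gap: 85.3
grip_force: 0.0
time: 21.1
tool_pos: [517.6, 65.5, 6.6]
tcp_rot: [179.9, 0.1, 169.6]
ft_force: [-1.1, 0.2, 6.7]
finger_gap: 29.9
grip_force: 48.8
at [517.6  65.5   6.6] [179.9   0.1 169.6] t 21.1 row [0.0897, 0.1854, -0.1284, 0.0014, 0.0025, 0.0013]
```

```bash
python3 -m jog '[0,0,-0.05,0,0,0, 0,0,-0.1,0,0,0, 0,0,-0.13,0,0,0, 0.03,0.06,-0.13,0,0,0, 0.06,0.12,-0.13,0,0,0, 0.09,0.1855,-0.13,0,0,0, 0.09,0.1855,-0.13,0,0,0, 0.09,0.1855,-0.13,0,0,0]' && python3 - <<'E'
from h import *
row(526.5-.983*65,252+.183*65,13,169.5)
p=snap("side");C=cloud(p);knobs(p,C,dict(big=(580,-235,124,11),mid=(512,255,47,9)))
E
```

```text
time: 22.1
tool_pos: [460.9, 264.9, 135.1]
tcp_rot: [180.0, 0.0, 169.7]
ft_force: [-0.1, -0.8, -0.9]
finger_gap: 29.8
grip_force: 50.0
at [460.9 264.9 135.1] [180.    0.  169.7] t 22.1 row [-0.0019, -0.0007, 0.1221, 0.0006, 0.0, 0.0039]
big 34 knob top [ 577.5 -236.7  123.2] mid [ 579.9 -238.8  122.5] size [20.3 25.2  6.9]
mid 58 knob top [509.4 254.7  46.5] mid [509.8 254.2  45.7] size [17.3 15.9  7.3]
```

```bash
python3 -m jog '[-0.001,0,0.05,0,0,0.003, -0.001,0,0.09,0,0,0.003, -0.001,0,0.113,0,0,0.003, -0.001,0,0.12,0,0,0.003, -0.001,0,0.1225,0,0,0.003, -0.001,0,0.1225,0,0,0.003]' && python3 -m jog '[0,0,0,0,0,0, 0,0,0,0,0,0, 0,0,0,0,0,0]' 0.4 && python3 -m jog '[0,0,-0.05,0,0,0, 0,0,-0.1,0,0,0, 0,0,-0.15,0,0,0, -0.025,-0.057,-0.17,0,0,0, -0.05,-0.114,-0.17,0,0,0, -0.075,-0.17,-0.17,0,0,0, -0.1,-0.227,-0.17,0,0,0, -0.125,-0.284,-0.17,0,0,0]' 1 && python3 - <<'E'
from h import *
p=snap("side");C=cloud(p);knobs(p,C,dict(big=(580,-235,124,11),mid=(512,255,47,9),small=(462.6,264,42,9)))
row(580.4,-236.3,180,169.5)
E
```

```text
time: 22.9
tool_pos: [463.3, 263.9, 13.6]
tcp_rot: [179.9, 0.1, 169.4]
ft_force: [-0.1, -0.7, -1.0]
finger_gap: 29.9
grip_force: 50.0
time: 23.28
tool_pos: [462.4, 264.1, 12.8]
tcp_rot: [179.9, 0.0, 169.4]
ft_force: [0.3, -0.1, 0.5]
finger_gap: 59.9
grip_force: 0.0
time: 24.28
tool_pos: [533.0, -39.5, 182.5]
tcp_rot: [180.0, 0.0, 169.4]
ft_force: [1.1, -0.4, -0.2]
finger_gap: 85.5
grip_force: 0.0
big 35 knob top [ 578.8 -234.9  123.4] mid [ 579.6 -238.7  122.8] size [21.3 21.7  7.4]
mid 58 knob top [508.7 255.4  46.8] mid [510.5 254.6  45.6] size [17.  17.1  7.2]
small 49 knob top [461.  264.1  41.7] mid [463.3 263.9  40.6] size [17.9 14.1  6.4]
at [534.  -46.8 182.6] [-179.8    0.1  169.2] t 24.3 row [-0.0811, -0.1774, 0.0034, -0.0036, 0.0021, -0.0052]
```

```bash
python3 -m jog '[-0.025,-0.057,0,0,0,0, -0.05,-0.114,0,0,0,0, -0.079,-0.175,0.003,0,0,0, -0.079,-0.175,0.003,0,0,0, -0.079,-0.175,0.003,0,0,0]' && python3 - <<'E'
from h import *
row(580.4,-236.3,81,169.5)
p=snap("wrist");C=cloud(p);knobs(p,C,dict(big=(580,-235,124,11)))
E
```

```text
time: 24.95
tool_pos: [578.0, -224.2, 178.5]
tcp_rot: [179.9, -0.1, 169.4]
ft_force: [-0.6, 1.1, -0.4]
finger_gap: 85.6
grip_force: 0.0
at [ 578.  -224.2  178.5] [179.9  -0.1 169.4] t 24.9 row [-0.0048, -0.0116, 0.0975, 0.0012, -0.0013, -0.0026]
big 847 knob top [ 579.4 -237.   123.4] mid [ 580.3 -237.2  122.4] size [21.5 21.7  6. ]
```

```bash
python3 -m jog '[-0.005,-0.012,0.02,0.001,-0.001,-0.002, -0.005,-0.012,0.05,0.001,-0.001,-0.002, -0.005,-0.012,0.085,0.001,-0.001,-0.002, -0.005,-0.012,0.0965,0.001,-0.001,-0.002, -0.005,-0.012,0.0965,0.001,-0.001,-0.002]' && python3 -m jog '[0,0,0,0,0,0, 0,0,0,0,0,0, 0,0,0,0,0,0, 0,0,0,0,0,0, 0,0,0,0,0,0, 0,0,0,0,0,0]' -1 50 && python3 - <<'E'
from h import *
x,y=526.5+.983*50,252-.183*50
row(x,y,160,169.5)
E
```

```text
time: 25.62
tool_pos: [580.2, -236.0, 81.3]
tcp_rot: [180.0, -0.1, 169.6]
ft_force: [-0.1, 0.2, 0.6]
finger_gap: 85.4
grip_force: 0.0
time: 26.38
tool_pos: [581.3, -237.0, 82.9]
tcp_rot: [-180.0, 0.1, 169.5]
ft_force: [4.1, -1.5, 1.8]
finger_gap: 50.0
grip_force: 53.5
at [ 581.3 -237.    82.9] [-180.     0.1  169.5] t 26.4 row [0.0926, 0.4707, -0.0776, -0.0007, 0.0015, 0.0004]
```

```bash
python3 -m jog '[0,0,-0.04,0,0,0, 0,0,-0.08,0,0,0, 0.011,0.057,-0.09,0,0,0, 0.022,0.114,-0.09,0,0,0, 0.034,0.17,-0.09,0,0,0, 0.045,0.227,-0.09,0,0,0, 0.056,0.284,-0.09,0,0,0, 0.067,0.34,-0.09,0,0,0]' && python3 -m jog '[0.011,0.055,0,0,0,0, 0.0245,0.1305,0,0,0,0, 0.0245,0.1305,0,0,0,0, 0.0245,0.1305,0,0,0,0, 0.0245,0.1305,0,0,0,0]' && python3 - <<'E'
from h import *
x,y=526.5+.983*50,252-.183*50
row(x,y,20,169.5)
p=snap("side");C=cloud(p);knobs(p,C,dict(mid=(512,255,47,9),small=(462.6,264,42,9)))
E
```

```text
time: 27.38
tool_pos: [574.7, 111.5, 170.4]
tcp_rot: [-179.9, -0.2, 169.5]
ft_force: [1.4, -0.1, -3.3]
finger_gap: 49.8
grip_force: 53.6
time: 28.0
tool_pos: [576.0, 240.9, 171.3]
tcp_rot: [-179.9, -0.1, 169.5]
ft_force: [1.0, -0.4, -4.8]
finger_gap: 50.1
grip_force: 53.9
at [576.  240.9 171.3] [-179.9   -0.1  169.5] t 28.0 row [0.0006, 0.0021, 0.1513, -0.002, -0.0009, -0.0006]
mid 58 knob top [509.2 255.5  46.2] mid [510.8 254.9  45.6] size [16.5 17.1  7.1]
small 49 knob top [461.6 264.2  41.4] mid [462.8 263.6  40.8] size [14.9 14.   6.7]
```

Lower until contact (expected at TCP about 13–15 mm).

```bash
python3 -m jog '[0,0.002,0.05,0,0,0, 0,0.002,0.1,0,0,0, 0,0.002,0.135,0,0,0, 0,0.002,0.15,0,0,0, 0,0.002,0.155,0,0,0, 0,0.002,0.155,0,0,0]' && python3 -m jog '[0,0,0.002,0,0,0, 0,0,0.002,0,0,0]'
```

```text
time: 28.8
tool_pos: [578.1, 244.5, 18.8]
tcp_rot: [180.0, 0.1, 169.5]
ft_force: [0.0, -0.2, -4.5]
finger_gap: 50.3
grip_force: 53.9
time: 29.05
tool_pos: [578.3, 244.9, 17.0]
tcp_rot: [179.9, 0.2, 169.5]
ft_force: [1.1, 0.3, -0.8]
finger_gap: 50.1
grip_force: 54.3
```

```bash
python3 -m jog '[0,0,0.001,0,0,0, 0,0,0.001,0,0,0]' && python3 -m jog '[0,0,0,0,0,0, 0,0,0,0,0,0, 0,0,0,0,0,0]' 0.8 && python3 -m jog '[0,0,-0.05,0,0,0, 0,0,-0.11,0,0,0, 0,0,-0.17,0,0,0, 0,-0.06,-0.23,0,0,0, 0,-0.12,-0.25,0,0,0, 0,-0.12,-0.25,0,0,0]' && python3 - <<'E'
from h import *
G=dict(big=(576,243,56,11),mid=(512,255,47,9),small=(462.6,264,42,9))
for n in ["wrist","side"]:
    p=snap(n,"f_"+n);C=cloud(p);knobs(p,C,G)
    m=(C[...,2]>75)&(C[...,1]>310)&(C[...,1]<420)&(abs(C[...,0]-530)<160)&(p["pixels"].max(2)<80);q=C[m]
    if len(q): print("lid pts",len(q),"y-z slope: top",q[q[:,2]>np.percentile(q[:,2],98)].mean(0),"bot",q[q[:,2]<np.percentile(q[:,2],3)].mean(0))
print(r.sense()["tool_pos"],r.sense()["time"])
E
```

```text
time: 29.3
tool_pos: [578.3, 245.0, 16.8]
tcp_rot: [180.0, 0.2, 169.5]
ft_force: [-2.2, -1.5, 9.3]
finger_gap: 50.2
grip_force: 55.4
time: 29.68
tool_pos: [576.8, 244.5, 14.2]
tcp_rot: [-180.0, 0.0, 169.5]
ft_force: [0.4, 0.0, 0.0]
finger_gap: 77.2
grip_force: 0.0
time: 30.42
tool_pos: [555.5, 124.4, 267.0]
tcp_rot: [180.0, 0.3, 169.4]
ft_force: [0.7, -0.2, -0.8]
finger_gap: 76.9
grip_force: 0.0
big 263 knob top [576.2 245.   55.3] mid [576.8 245.4  54.3] size [20.5 20.9  6.3]
mid 187 knob top [511.3 254.6  46.3] mid [511.6 255.   45.4] size [16.7 17.6  6.5]
small 142 knob top [463.6 263.4  41.2] mid [463.8 264.   40.7] size [15.4 16.1  5.9]
lid pts 22178 y-z slope: top [616.  356.7 215.6] bot [539.2 334.2  77.9]
big 69 knob top [574.9 245.3  55.6] mid [575.4 244.5  54.6] size [21.7 21.4  6.7]
mid 54 knob top [509.8 254.8  46.7] mid [510.4 254.4  45.8] size [16.7 17.9  7.3]
small 50 knob top [461.2 264.2  41.8] mid [462.3 263.6  40.8] size [15.5 15.   7. ]
lid pts 654 y-z slope: top [533.2 359.  234.6] bot [441.1 355.6  80.6]
[555.4 125.  265.7] 30.525
```

View pics/f_side.png

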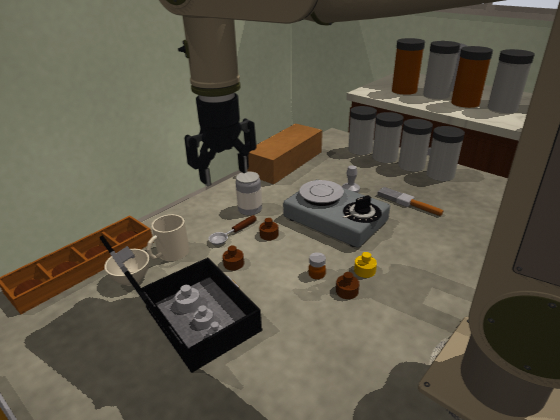

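```bash
cat > lid.py <<'E'
from h import *
o=np.array([526.5,252]);a=np.radians(79.4);ex=np.array([np.cos(a),np.sin(a)]);ey=np.array([-ex[1],ex[0]])
def rep(n):
    p=snap(n);C=cloud(p);X=(C[...,:2]-o)@ex;Y=(C[...,:2]-o)@ey;Z=C[...,2]
    m=(X>-100)&(X<190)&(abs(Y)<104)&(Z>66)&(Z<260)&(p["pixels"].max(2)<80)
    if m.sum()<30: print(n,"few");return
    x,y,z=X[m],Y[m],Z[m];s,c=np.polyfit(z,x,1);print(n,m.sum(),"z",np.percentile(z,[1,99]),"x",np.percentile(x,[1,99]),"y",np.percentile(y,[1,99]),"line x=%.1f+%.2f(z-61) angle %.2f"%(c+61*s,s,np.pi/2+np.arctan(s)))
rep("wrist");rep("side");rep("scene")
def W(xc,yc):print("case",xc,yc,"-> world",o+xc*ex+yc*ey)
W(81,0);W(150,0);W(175,0);W(81-150,0)
s=r.sense();print(s["tool_pos"],s["tcp_rot"],s["joint_pos"],s["time"])
E
python3 lid.py
```

```text
wrist 23021 z [ 68.2 216.1] x [ 80.6 119.5] y [-101.7  101.7] line x=78.8+0.26(z-61) angle 1.83
side 409 z [ 66.6 235.4] x [ 78.2 126.4] y [-101.  104.] line x=82.3+0.25(z-61) angle 1.81
scene 1887 z [ 67.3 229.3] x [ 77.3 122.5] y [-103.4   99. ] line x=76.3+0.27(z-61) angle 1.83
case 81 0 -> world [541.4 331.6]
case 150 0 -> world [554.1 399.4]
case 175 0 -> world [558.7 424. ]
case -69 0 -> world [513.8 184.2]
[554.5 127.4 262.9] [-180.    -0.1  169.5] [  7.8   2.1  87.7   0.   90.3 -71.8] 30.675
```

```bash
python3 -m jog '[0,0,-0.037,0,0,0, 0.015,0.06,-0.04,0,0,0, 0.03,0.12,-0.04,0,0,0, 0.045,0.18,-0.04,0,0,0, 0.05,0.24,-0.04,0,0,0, 0.05,0.295,-0.04,0,0,0, 0.05,0.295,-0.04,0,0,0]' -1 40 && python3 - <<'E'
from h import *
o=np.array([526.5,252]);a=np.radians(79.4);ex=np.array([np.cos(a),np.sin(a)]);ey=np.array([-ex[1],ex[0]])
s=r.sense();d=s["tool_pos"][:2]-o;print("case x,y",d@ex,d@ey,s["tool_pos"],s["tcp_rot"],s["finger_gap"])
E
```

```text
time: 31.55
tool_pos: [556.9, 430.8, 298.5]
tcp_rot: [-179.8, -0.3, 169.9]
ft_force: [0.5, -0.2, -0.5]
finger_gap: -0.6
grip_force: 0.0
case x,y 181.33008389087277 2.9976245040404805 [556.9 430.8 298.5] [-179.8   -0.3  169.9] -0.5673173816573133
```

```bash
python3 -m jog '[0,0,0.05,0,0,0, 0,0,0.1,0,0,0, 0,0,0.108,0,0,0, 0,-0.02,0.108,0,0,0, 0,-0.035,0.108,0,0,0, 0,-0.05,0.108,0,0,0, 0,-0.065,0.108,0,0,0, 0,-0.082,0.108,0,0,0]' && python3 -m jog '[0,-0.01,0,0,0,0, 0,-0.02,0,0,0,0]' && python3 lid.py
```

```text
time: 32.55
tool_pos: [545.5, 345.6, 200.1]
tcp_rot: [179.8, 0.3, 169.5]
ft_force: [-1.8, 3.4, 12.7]
finger_gap: 0.1
grip_force: 6.2
time: 32.8
tool_pos: [541.3, 324.9, 197.5]
tcp_rot: [179.9, 0.1, 169.5]
ft_force: [0.9, 2.3, 1.9]
finger_gap: -0.1
grip_force: 1.1
wrist 18164 z [103.8 259.5] x [ 38.1 111. ] y [ -8.8 102.1] line x=59.5+0.06(z-61) angle 1.63
side 3694 z [ 67.7 257.9] x [ 40.1 101.7] y [-98.2 103.6] line x=80.2+-0.09(z-61) angle 1.48
scene 1143 z [ 67.2 258.2] x [ 41.2 101.3] y [-103.4   96.5] line x=69.5+-0.04(z-61) angle 1.53
case 81 0 -> world [541.4 331.6]
case 150 0 -> world [554.1 399.4]
case 175 0 -> world [558.7 424. ]
case -69 0 -> world [513.8 184.2]
[540.6 324.5 196. ] [-179.9    0.   169.5] [ 26.4  13.2  82.5  -0.1  84.3 -53.1] 32.95
```

```bash
python3 -m jog '[0,-0.0125,0.002,0,0,0, 0,-0.0245,0.006,0,0,0, 0,-0.049,0.017,0,0,0, 0,-0.071,0.033,0,0,0, 0,-0.09,0.052,0,0,0, 0,-0.104,0.075,0,0,0, 0,-0.114,0.1,0,0,0, 0,-0.114,0.1,0,0,0]' && python3 lid.py
```

```text
time: 33.95
tool_pos: [517.6, 211.4, 93.2]
tcp_rot: [-179.8, -0.3, 169.5]
ft_force: [1.1, -0.0, -0.1]
finger_gap: 0.3
grip_force: 0.0
wrist 73933 z [ 69.4 193.5] x [-94.1  76.1] y [-13.3 102.7] line x=-17.5+-0.23(z-61) angle 1.35
side 6515 z [ 68.6 257.1] x [-89.9  77.2] y [-100.3  103.2] line x=19.6+-0.40(z-61) angle 1.19
scene 2673 z [ 69.8 257.5] x [-90.8  76.4] y [-103.    95.5] line x=8.4+-0.39(z-61) angle 1.20
case 81 0 -> world [541.4 331.6]
case 150 0 -> world [554.1 399.4]
case 175 0 -> world [558.7 424. ]
case -69 0 -> world [513.8 184.2]
[520.6 213.5  97.1] [-180.     0.1  169.5] [ 17.1   7.7  99.5  -0.   72.8 -62.4] 34.1
```

```bash
python3 -m jog '[0,-0.015,-0.005,0,0,0, 0,-0.029,-0.005,0,0,0, 0,-0.029,0.005,0,0,0, 0,-0.029,0.013,0,0,0, 0,-0.029,0.018,0,0,0, 0,-0.029,0.018,0,0,0]' && python3 -m jog '[0,0,0.003,0,0,0, 0,0,0.006,0,0,0]' && python3 -m jog '[0,0,0.003,0,0,0, 0,0,0.006,0,0,0]'
```

```text
time: 34.85
tool_pos: [514.5, 184.9, 77.5]
tcp_rot: [-179.9, -0.0, 169.5]
ft_force: [-0.2, 0.2, -1.0]
finger_gap: -0.2
grip_force: 0.0
time: 35.1
tool_pos: [514.8, 184.7, 72.4]
tcp_rot: [-179.9, 0.0, 169.5]
ft_force: [-0.3, -2.8, 3.5]
finger_gap: -0.1
grip_force: 1.8
time: 35.35
tool_pos: [515.3, 185.1, 68.9]
tcp_rot: [-180.0, 0.0, 169.5]
ft_force: [-20.5, -6.2, 43.6]
finger_gap: -0.1
grip_force: 22.1
```

```bash
python3 -m jog '[0,0,-0.03,0,0,0, 0,0,-0.08,0,0,0, 0,-0.06,-0.14,0,0,0, 0,-0.12,-0.2,0,0,0, 0,-0.16,-0.25,0,0,0, 0,-0.16,-0.25,0,0,0, 0,-0.16,-0.25,0,0,0]' && python3 - <<'E'
from h import *
o=np.array([526.5,252]);a=np.radians(79.4);ex=np.array([np.cos(a),np.sin(a)]);ey=np.array([-ex[1],ex[0]])
for n in ["scene","side","wrist"]:
    p=snap(n,"g_"+n);C=cloud(p);X=(C[...,:2]-o)@ex;Y=(C[...,:2]-o)@ey;Z=C[...,2]
    m=(abs(X)<75)&(abs(Y)<98)&(Z>40)&(Z<110);s,c=np.polyfit(X[m],Z[m],1);print(n,m.sum(),"lid slope",-s,"z at mid",c)
    knobs(p,C,dict(pan=(580,-235,80,62)))
    D=np.hypot(C[...,0]-449.2,C[...,1]+239.2);t=(D<30)&(Z>100)&(Z<112)
    if t.sum()>20: print("bar",cv2.minAreaRect(C[t][:,:2].astype(np.float32)))
print(r.sense()["tool_pos"],r.sense()["ft_force"],r.sense()["time"])
a=cv2.imread("pics/g_side.png")[150:400,60:400];cv2.imwrite("pics/g_side.png",cv2.resize(a,None,fx=2.2,fy=2.2))
E
```

```text
time: 36.22
tool_pos: [487.2, 26.0, 319.8]
tcp_rot: [180.0, 0.4, 169.4]
ft_force: [0.1, 0.6, -0.7]
finger_gap: 0.0
grip_force: 0.0
scene 1924 lid slope -0.0030471856111889415 z at mid 71.69291540995478
pan 246 knob top [ 580.5 -234.8   82.4] mid [ 580.4 -234.6   82. ] size [58.4 58.4  7.2]
bar ((449.3420104980469, -240.62745666503906), (39.357120513916016, 18.766298294067383), 73.82742309570312)
side 5091 lid slope -0.0021332704217692147 z at mid 70.05109693664677
pan 177 knob top [ 579.4 -234.6   80.6] mid [ 579.6 -234.3   80.3] size [58.2 56.6  5.7]
bar ((446.9818420410156, -238.74256896972656), (43.0110969543457, 15.485002517700195), 68.07685852050781)
wrist 13040 lid slope -0.004527101333556808 z at mid 69.65363321968141
pan 952 knob top [ 579.1 -233.8   79.9] mid [ 579.8 -234.9   79.8] size [59.4 59.3  4.9]
bar ((448.2627868652344, -238.91017150878906), (42.25448226928711, 14.103537559509277), 66.45329284667969)
[485.5  28.1 314.8] [ 0.3  0.2 -0.3] 36.375
```

View pics/g_side.png

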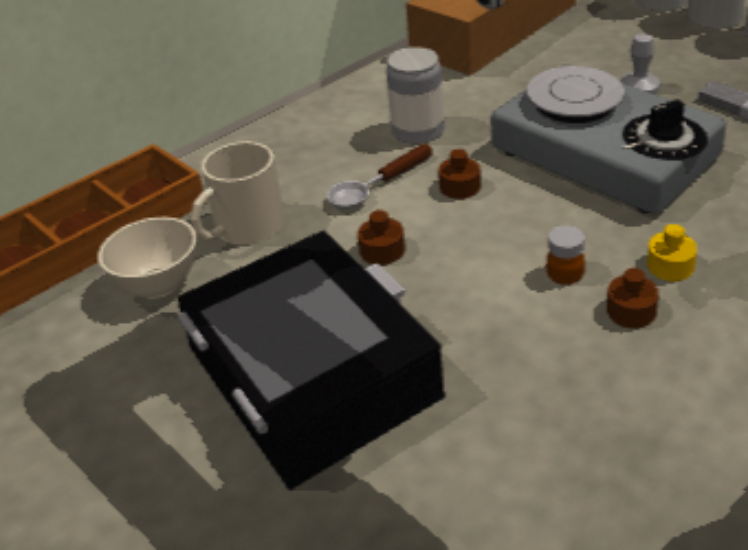

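View pics/g_wrist.png

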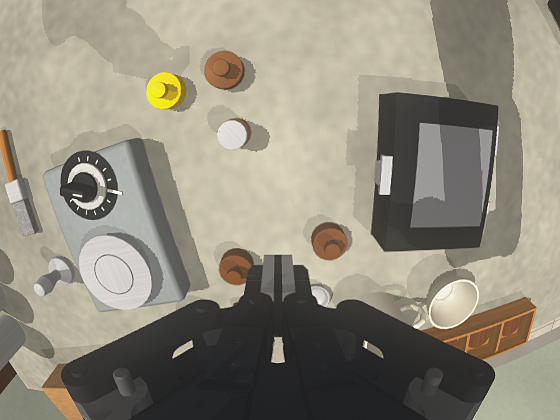

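The lid is flat (slope about 0), the pointer lies on the mark, no steel weight is left outside, and the arm is clear of everything.

```bash
python3 -m jog '[0,0,0,0,0,0, 0,0,0,0,0,0, 0,0,0,0,0,0]' && python3 -c "
from bench import r
print(r.hand_in())"
```

```text
time: 36.75
tool_pos: [485.6, 28.0, 315.7]
tcp_rot: [-180.0, -0.0, 169.6]
ft_force: [-0.0, 0.3, 0.1]
finger_gap: 0.1
grip_force: 0.0
the job is handed in; nothing more can be done
None
```

I weighed the largest weight on the pan, turned the dial to its long mark, stood all three weights I found upright in the case and snapped the lid shut; the job was handed in at about 37 s, and no verdict was returned.

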